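# Level the stoppers, shut the case and click its hasp home

## Task

The rubber stoppers in the open case are piled up so that it cannot be shut: knock the upper ones down inside it so that all six lie in a single layer on its floor, none on top of another. Then swing the lid shut without forcing it onto the stoppers, and swing the hasp over the front and press its orange pad until it clicks fully home over the sprung catch. Do not disturb the glassware and steel pieces standing around.

Things in the scene. Friction and masses are not known exactly. Their poses are not given: they have to be found in the camera images.
- case: fixed cream tray of the stopper case, outside 155 (x) x 260 (y) x 70 mm tall, walls 5 mm, floor 12 mm thick, so 58 mm deep inside; origin at the centre of its underside; its x axis points from the front wall (catch and hasp, towards the robot) to the hinge wall, y along its length, z up
- lid (a joint): lid, a teal frame 18 mm wide round a clear pane, 155 x 260 x 14 mm, hinge angle in rad: 0 shut flat on the tray, about 1.57 upright, at most 1.8; its stiff hinge keeps it where it is left
- catch (a point): front end of the brass catch, a block 10 mm wide and 10 mm tall that stands 20 mm out of the middle of the case's front wall, centred 48 mm above the bench, with a sprung steel ball bulging from each side; fixed to the case. The slot of the hasp passes over it only while the lid is fully shut
- lid_hinge (a point): middle of the lid's hinge line, along the top of the tray's far wall (case x +77.5, z +70.5 mm); with the lid shut the lid lies from here 155 mm towards case -x
- lid_edge (a point): middle of the lid's free edge, on its outer (upper) face, 155 mm from the hinge line
- hasp (a joint): steel hasp plate 44 mm wide, 56 mm long, 4 mm thick, hinged in the middle of the lid's free edge, angle in rad relative to the lid: 0 hanging at right angles to the lid, flat over the catch (home); 1.57 sticking straight out from the edge in the lid's plane; 3.14 standing up from the lid's outer face; it stays where it is left
- hasp_hinge (a point): hinge line of the hasp: its middle; with the lid shut it is 6 mm in front of the case's front wall and 76.5 mm above the bench. The hasp's slot, 16 mm wide, lies 20 to 38 mm from this line; over the last 0.35 rad its sides must ride over the catch's sprung balls, which takes a push of roughly 10 to 15 N on the pad, then it clicks home and holds the lid down
- hasp_pad (a point): centre of the front face of the orange pad at the hasp's free end, pad 30 mm wide, 18 mm along the hasp, 16 mm thick in front of the plate; the centre is 47 mm from the hinge line; with the hasp home it faces the robot, 29.5 mm above the bench and 26 mm in front of the case's front wall
- stopper0_mid (a point): centre of a red-brown rubber stopper, a blunt cone 34 mm tall, 34 mm wide at the large end and 30 mm at the small end; starts standing on the case's floor, in the close cluster
- stopper1_mid (a point): centre of a red-brown rubber stopper, a blunt cone 34 mm tall, 34 mm wide at the large end and 30 mm at the small end; starts standing on the case's floor, in the close cluster
- stopper2_mid (a point): centre of a red-brown rubber stopper, a blunt cone 34 mm tall, 34 mm wide at the large end and 30 mm at the small end; starts standing on the case's floor, in the close cluster
- stopper3_mid (a point): centre of a red-brown rubber stopper, a blunt cone 34 mm tall, 34 mm wide at the large end and 30 mm at the small end; starts standing on the case's floor, in the close cluster
- stopper4_mid (a point): centre of a red-brown rubber stopper, a blunt cone 34 mm tall, 34 mm wide at the large end and 30 mm at the small end; starts standing on top of another stopper, sticking out above the tray's rim
- stopper5_mid (a point): centre of a red-brown rubber stopper, a blunt cone 34 mm tall, 34 mm wide at the large end and 30 mm at the small end; starts standing on top of another stopper, sticking out above the tray's rim
- flask: conical glass flask, 74 mm wide, 108 mm tall, some yellow inside; origin at the centre of its underside
- beaker: open glass beaker, 70 mm wide, 90 mm tall; origin at the centre of its underside
- reagent: amber reagent bottle with blue cap, 60 mm wide, 140 mm tall; origin at the centre of its underside
- ring_a: flat steel bath ring lying on the bench, 90 mm wide, 6 mm thick; origin at the centre of its underside
- ring_b: flat steel bath ring lying on the bench, 76 mm wide, 6 mm thick; origin at the centre of its underside
- bath_lid: small steel bath lid with a knob, 60 mm wide, 32 mm tall; origin at the centre of its underside
There are look-alikes about, which are no part of the job. What is shaped like the part that bears stopper1_mid but white is not meant.

How it is judged (in metres and radians):
On the way, in this order (a step that is already met when the one before it is completed fails the run):
1. all six stoppers lie in one layer on the case's floor while the lid is still open (z of stopper0_mid in the frame of case between 0.018 and 0.036 m and z of stopper1_mid in the frame of case between 0.018 and 0.036 m and z of stopper2_mid in the frame of case between 0.018 and 0.036 m and z of stopper3_mid in the frame of case between 0.018 and 0.036 m and z of stopper4_mid in the frame of case between 0.018 and 0.036 m and z of stopper5_mid in the frame of case between 0.018 and 0.036 m and x of stopper0_mid in the frame of case between -0.0775 and 0.0775 m and y of stopper0_mid in the frame of case between -0.13 and 0.13 m and x of stopper1_mid in the frame of case between -0.0775 and 0.0775 m and y of stopper1_mid in the frame of case between -0.13 and 0.13 m and x of stopper2_mid in the frame of case between -0.0775 and 0.0775 m and y of stopper2_mid in the frame of case between -0.13 and 0.13 m and x of stopper3_mid in the frame of case between -0.0775 and 0.0775 m and y of stopper3_mid in the frame of case between -0.13 and 0.13 m and x of stopper4_mid in the frame of case between -0.0775 and 0.0775 m and y of stopper4_mid in the frame of case between -0.13 and 0.13 m and x of stopper5_mid in the frame of case between -0.0775 and 0.0775 m and y of stopper5_mid in the frame of case between -0.13 and 0.13 m and value of joint lid above 0.5 rad), for 0.2 s.
2. the lid is shut (value of joint lid below 0.04 rad), for 0.2 s.
3. the hasp is clicked home over the catch (value of joint lid below 0.04 rad and value of joint hasp below 0.08 rad), for 0.2 s.
At the end, for the whole second after the job is handed in: The lid is shut (under 0.04 rad), the hasp is home over the catch (under 0.08 rad) and stays there, and all six stoppers lie at rest inside the case in one layer (each centre less than 24 mm above its 12 mm thick floor, so none rests on another) (all of step 3 and z of stopper0_mid in the frame of case between 0.018 and 0.036 m and z of stopper1_mid in the frame of case between 0.018 and 0.036 m and z of stopper2_mid in the frame of case between 0.018 and 0.036 m and z of stopper3_mid in the frame of case between 0.018 and 0.036 m and z of stopper4_mid in the frame of case between 0.018 and 0.036 m and z of stopper5_mid in the frame of case between 0.018 and 0.036 m and x of stopper0_mid in the frame of case between -0.0775 and 0.0775 m and y of stopper0_mid in the frame of case between -0.13 and 0.13 m and x of stopper1_mid in the frame of case between -0.0775 and 0.0775 m and y of stopper1_mid in the frame of case between -0.13 and 0.13 m and x of stopper2_mid in the frame of case between -0.0775 and 0.0775 m and y of stopper2_mid in the frame of case between -0.13 and 0.13 m and x of stopper3_mid in the frame of case between -0.0775 and 0.0775 m and y of stopper3_mid in the frame of case between -0.13 and 0.13 m and x of stopper4_mid in the frame of case between -0.0775 and 0.0775 m and y of stopper4_mid in the frame of case between -0.13 and 0.13 m and x of stopper5_mid in the frame of case between -0.0775 and 0.0775 m and y of stopper5_mid in the frame of case between -0.13 and 0.13 m and linear speed of each of stopper0, stopper1, stopper2, stopper3, stopper4, stopper5 below 0.03 m/s and velocity of joint hasp below 0.05 rad/s); the robot touches nothing.
It fails at once if a bystander (flask, beaker, bottle, ring or bath lid) is shifted by more than 30 mm (distance of any of flask, beaker, reagent, ring_a, ring_b, bath_lid from where it was at the start of the episode above 0.03 m).
It fails at once if a flask, beaker or bottle is tipped (angle between any of flask, beaker, reagent's own z axis and vertical above 0.4 rad).
It fails at once if the lid is forced down on the stoppers (over 10 N) (contact force between lid_c0 and stopper0 above 10 N or contact force between lid_c0 and stopper1 above 10 N or contact force between lid_c0 and stopper2 above 10 N or contact force between lid_c0 and stopper3 above 10 N or contact force between lid_c0 and stopper4 above 10 N or contact force between lid_c0 and stopper5 above 10 N).
It also fails if it takes over 58 s, if anything falls off the work surface, if the arm or the gripper's body presses on something with over 40 N, if the wrist force passes 120 N, or if a joint passes its speed limit or range.

## Robot

A 7-joint arm with a two-finger parallel gripper is mounted at the origin on the work surface. World frame = base frame: x ahead of the robot, y to its left, z up, the work surface at z = 0. Lengths are in mm, angles in rad, forces in N, time in s.
With the tool pointing down it reaches from about 425 to 825 mm from the base axis. Payload 3.6 kg.
Tool frame: the origin (TCP) lies at the centre of the arm's flange, where the gripper is bolted on; the fingertips stand 173 mm ahead of it and the grasp point (between the pads) lies 155 mm ahead of it; z points along the fingers, y is the line along which they close (so a half turn about z gives the same grasp; the last joint's range is limited). The gripper opens to 85 mm and grips with 20 to 120 N. Pads are 22 mm wide; open, the fingers measure 114 mm over their backs; the gripper's body (76 mm by 85 mm) begins 54 mm behind the grasp point. The pads swing forward as they close: fully open they stand 13 mm farther back than shut.
Start: joints at [-1.258, 0.615, -0.013, 1.423, 0.008, 1.103, -0.04], TCP at [216.619, 612.823, 404.697] pointing down, gripper open.
Joint ranges: [-3.12, 3.12], [-0.3, 2.06], [-1.34, 1.32], [0.26, 2.42], [-1.36, 4.5], [0.01, 1.98], [-2.84, 2.84]. Speed limits (rad/s): [2.79, 2.79, 3.14, 3.14, 3.14, 3.14, 3.14].

## Interface

Orientations are given as a unit quaternion [x, y, z, w].
In Python, from cell import sensors, cams, job gives the robot as it stands. The module is installed in compiled form; this text tells all that it offers.
- The arm moves only by the tool send_rows, never from a script. Its argument "series" is a list of rows, each a list of 3 entries, a list of its own where there are three numbers: the shift along the tool's x, y, z in mm, then the turn about the tool's z in rad, then the closure, from 0 (fully open) to 1 (shut). In form: [[[tx, ty, tz], yaw, grip], ...]. A call has 1 to 12 rows; each row shifts and turns the commanded pose from where the row before left it, along the tool's axes as they then stand; what a row does not reach is not made up. A row lasts 1/10 s, in which the tool goes at most 50 mm and 8.59 degrees, less where a joint would pass 70% of its speed; a pose out of reach is approached as far as the arm can. A call with a gripper value outside its range is refused whole. The fingers move at their own pace and stop on an object; "grip_force" is the grip in N (left out, the last holds). Time passes only in rows, so rows that do not move let the fingers close. It gives the time, the measured TCP pose, the force, the opening and the grip force at its end, in the units of the state.
- sensors.state(): the state, without advancing time (a new reading comes with each control period).
- cams.read_camera(name): name is "scene" or "top" or "wrist"; returns the picture (420x560x3 uint8, red, green, blue); there is no depth.
- cams.calibration(name): a dict with "camera_matrix" (3x3 intrinsics, pixels), "k1" (the pictures are not rectified: a ray, as slopes to the right and down, at radius r is drawn at 1 + k1 r^2 times it, then the intrinsics apply), "R" (3x3) and "t" (3): a world point X has camera coordinates R X + t. Camera axes: x right, y down, z forward; pixel columns grow to the right and rows downward; lengths in mm; the calibration is good to about 2 mm. A picture is of the moment at which its call begins: read the wrist's pose just before it. calibration takes no time and is no camera call; for the wrist camera it gives the pose at the moment of the call.
- job.job_done(): hands the job in; it is judged then, once.
The state is a dict: "time_s": time; "qpos": joint angles; "joint_vel": joint speeds; "joint_torque": joint torques, N m; "position": TCP position; "orientation": TCP orientation; "contact_force": force on the tool from outside, world axes, zero at the start; "ft_torque": the same for the moment, N m; "opening": opening from 0.0 (shut) to 1.0 (fully open); "finger_force": force on a finger pad.
Only numpy, scipy, OpenCV 4.12 (cv2) and the standard library are available. Lean on these libraries where they do the work, as an engineer would, in place of code of your own. Each camera call takes 0.05 s, during which the arm holds its last target. There are 200 camera calls.

## Working session

There is one attempt and no reset: what is moved stays moved. The work goes in short steps, Python scripts to look and compute and a tool call to move; the robot and the scene stay as the last step left them, time stands still between calls to the robot, and variables do not carry over. Pictures are saved under pics/ and viewed, at most 10 in all, crops included, and the job is handed in when it is done.

Besides the shell and the picture viewer there is one more tool, called as name(argument=value, ...) on one line, values as JSON. send_rows: Moves the arm, as the interface text tells. Its arguments: {"type":"object","properties":{"series":{"type":"array","items":{"type":"array"}},"grip_force":{"type":"number"}},"required":["series"]}

```bash
mkdir -p pics
cat > h.py <<'E'
import numpy as np, cv2
from cell import sensors, cams, job
def ray(cal,u,v):
    K=np.array(cal["camera_matrix"]);k=cal["k1"]
    d=np.array([(u-K[0,2])/K[0,0],(v-K[1,2])/K[1,1]]);x=d.copy()
    for _ in range(20): x=d/(1+k*(x@x))
    R=np.array(cal["R"]);t=np.array(cal["t"]).ravel()
    return -R.T@t, R.T@np.r_[x,1]
def onz(cal,u,v,z):
    o,d=ray(cal,u,v); return o+d*(z-o[2])/d[2]
def proj(cal,X):
    K=np.array(cal["camera_matrix"]);c=np.array(cal["R"])@np.array(X,float)+np.array(cal["t"]).ravel()
    x=c[:2]/c[2];x=x*(1+cal["k1"]*(x@x));return K[:2,:2]@x+K[:2,2]
def snap(n,f):
    im=cams.read_camera(n);cv2.imwrite("pics/"+f+".png",im[:,:,::-1]);return im
E
python3 - <<'E'
from h import *
a=snap("scene","s0");b=snap("top","t0")
cv2.imwrite("pics/both0.png",cv2.resize(np.vstack([a,b]),(800,1200))[:,:,::-1])
for n in("scene","top"):
    c=cams.calibration(n);R=np.array(c["R"]);print(n,-R.T@np.array(c["t"]).ravel(),R[2])
print(sensors.state())
E
```

```text
scene [827.50083307 553.03525317 954.69557132] [-0.29584561 -0.50532403 -0.81063124]
top [ 386.83061346   -3.0991279  1151.64988698] [ 1.35439574e-01 -8.82552181e-04 -9.90785215e-01]
{'time_s': 0.1, 'qpos': array([-1.25749672,  0.61581315, -0.01264735,  1.42473156,  0.00813107,
        1.10343145, -0.04040424]), 'joint_vel': array([-0.00018075, -0.00264392, -0.0011791 , -0.0039073 , -0.00114453,
        0.00024316,  0.00135051]), 'joint_torque': array([ 1.30777335e-03, -4.70384967e+01,  2.60104006e-01, -1.71571648e+01,
        1.00728631e-02,  5.89481831e-03, -2.03997809e-05]), 'position': array([216.52284462, 612.57182916, 403.66187185]), 'orientation': array([ 1.69034002e-01,  9.85609530e-01, -1.15283456e-03, -1.77683090e-04]), 'contact_force': array([ 0.27951006,  1.50571296, -0.05624484]), 'ft_torque': array([-0.00078229, -0.04079414,  0.01622243]), 'finger_force': 0.0, 'opening': 1.0009954563463177}
```

View pics/s0.png

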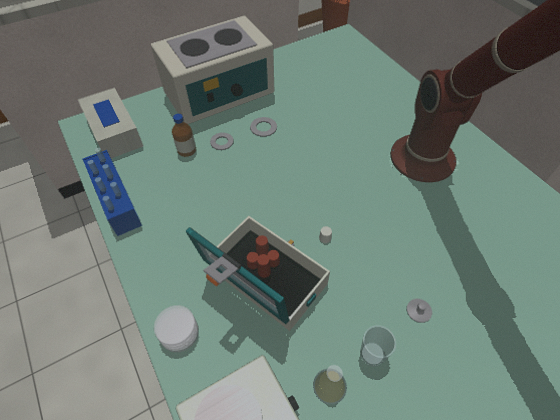

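View pics/t0.png

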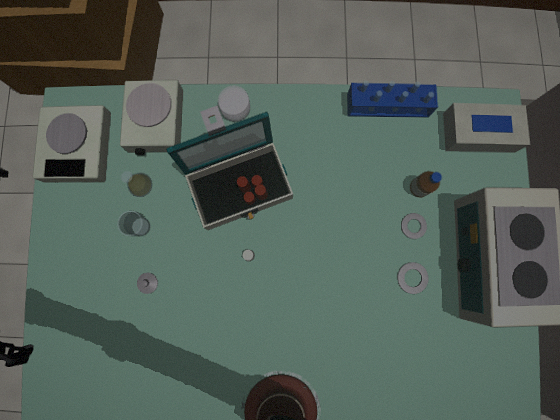

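Run:
```python
import cv2,numpy as np
t=cv2.imread("pics/t0.png")[100:240,150:310]; s=cv2.imread("pics/s0.png")[205:345,180:340]
cv2.imwrite("pics/c0.png",np.hstack([cv2.resize(t,(400,350),interpolation=2),cv2.resize(s,(400,350),interpolation=2)]))
```

```text
(no output)
```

View pics/c0.png

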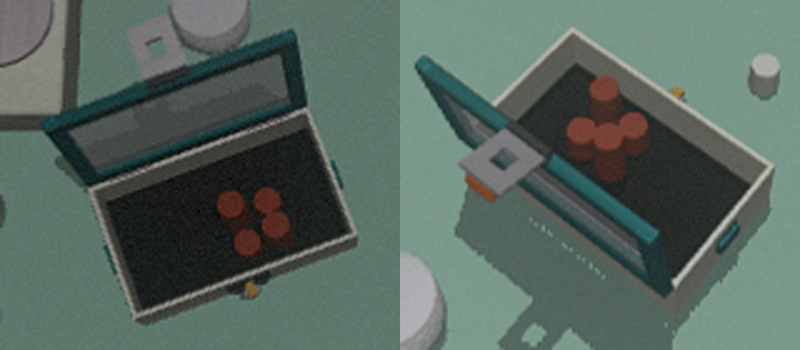

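Run:
```python
from h import *
T=cams.calibration("top");S=cams.calibration("scene")
t=lambda u,v:(150+u/2.5,100+v/2.5)
co={k:onz(T,*t(*p),70) for k,p in dict(FL=(137,320),FR=(357,238),BL=(90,188),BR=(308,110)).items()}
for k in co: print(k,co[k].round(1))
c=sum(co.values())/4; ex=((co["BL"]-co["FL"])+(co["BR"]-co["FR"]))[:2];ey=((co["FL"]-co["FR"])+(co["BL"]-co["BR"]))[:2]
print("lens",np.linalg.norm(ex)/2,np.linalg.norm(ey)/2,"ang",np.arctan2(ex[1],ex[0]),np.arctan2(-ey[0],ey[1]))
a=np.arctan2(-ey[0],ey[1]);R=np.array([[np.cos(a),np.sin(a)],[-np.sin(a),np.cos(a)]])
print("c",c)
for p in[(231,204),(267,200),(276,225),(247,242)]:
    for z in(46,80):
        X=onz(T,*t(*p),z);q=proj(S,X);print(p,z,X.round(0),"case",(R@(X-c)[:2]).round(0),"scenecrop",((q-[180,205])*2.5+[400,0]).round(0))
for k,p in dict(lidL=(47,125),lidR=(293,35)).items(): 
    X=onz(T,*t(*p),70+155);print(k,X,R@(X-c)[:2])
for k,p in dict(flask=(133,182),beaker=(137,222),lid=(148,283)).items(): print(k,onz(T,*p,20).round(0))
print("white",onz(T,248,255,34).round(0))
```

```text
FL [499.4 205.1  70. ]
FR [590.1 -32.2  70. ]
BL [645.3 261.8  70. ]
BR [734.5  22.1  70. ]
lens 155.3791581064635 254.91429228321218 ang 0.3655080814404295 0.360753033212512
c [617.34267701 114.19673273  70.        ]
(231, 204) 46 [633. 108.  46.] case [ 12. -11.] scenecrop [603. 157.]
(231, 204) 80 [625. 105.  80.] case [  4. -12.] scenecrop [607. 134.]
(267, 200) 46 [638.  68.  46.] case [  2. -51.] scenecrop [580. 128.]
(267, 200) 80 [630.  66.  80.] case [ -5. -50.] scenecrop [584. 106.]
(276, 225) 46 [609.  57.  46.] case [-28. -50.] scenecrop [600. 108.]
(276, 225) 80 [602.  56.  80.] case [-35. -50.] scenecrop [604.  87.]
(247, 242) 46 [590.  89.  46.] case [-35. -13.] scenecrop [632. 124.]
(247, 242) 80 [583.  87.  80.] case [-41. -14.] scenecrop [635. 102.]
lidL [670.02651573 267.99130794 225.        ] [103.57888684 125.29873274]
lidR [759.97902893  33.5609196  225.        ] [ 104.99229292 -125.79301124]
flask [637. 429.  20.]
beaker [521. 410.  20.]
lid [349. 371.  20.]
white [429.  90.  34.]
```

The top crop shows the four visible stopper tops at (231,204), (267,200), (276,225) and (247,242), and the scene crop shows the hasp folded back (about 3.14). Comparing the two views, the stoppers at case (4,-12) and (-35,-50) are the upper ones. The red-brown stoppers in the case are the ones meant. The white one at top pixel (248,255), outside the case, is the look-alike and is left alone.

I'll grip the two uppers and set them on the free floor.

send_rows(series=[[[0,0,0],-0.141,0],[[0,0,0],-0.141,0],[[0,0,0],-0.141,0],[[0,0,0],-0.141,0],[[0,0,0],-0.14,0],[[-10,-32,0],0,0],[[-10,-32,0],0,0],[[-10,-32,0],0,0],[[-10,-32,0],0,0],[[-10,-32,0],0,0],[[-10,-32,0],0,0],[[-10,-32,0],0,0]], grip_force=30)

```text
time_s: 1.3
position: [362.5, 427.1, 404.3]
orientation: [-0.181, 0.983, -0.0, -0.0]
contact_force: [0.8, -0.2, 0.3]
opening: 0.999
finger_force: 0.0
```

send_rows(series=[[[-11,-33,0],0,0],[[-11,-33,0],0,0],[[-11,-33,0],0,0],[[-11,-33,0],0,0],[[-11,-33,0],0,0],[[-11,-33,0],0,0],[[-11,-33,0],0,0],[[-11,-33,0],0,0],[[-11,-33,0],0,0],[[-11,-33,0],0,0],[[-11,-33,0],0,0],[[-10,-32,0],0,0]])

```text
time_s: 2.5
position: [625.7, 104.6, 404.1]
orientation: [-0.181, 0.983, -0.0, -0.001]
contact_force: [-0.3, 0.1, -0.3]
opening: 1.001
finger_force: 0.0
```

Run:
```python
from h import *
print(sensors.state()["position"])
W=cams.calibration("wrist");im=snap("wrist","w1");im=cv2.resize(im,(784,588))
cv2.imwrite("pics/w1b.png",im[:,:,::-1])
for p in[(625,105,80),(602,56,80)]:print(proj(W,p)*1.4)
```

```text
[625.65464183 104.60991043 404.0904204 ]
[393.20110769 272.01281841]
[334.68889854 213.58093952]
```

View pics/w1b.png

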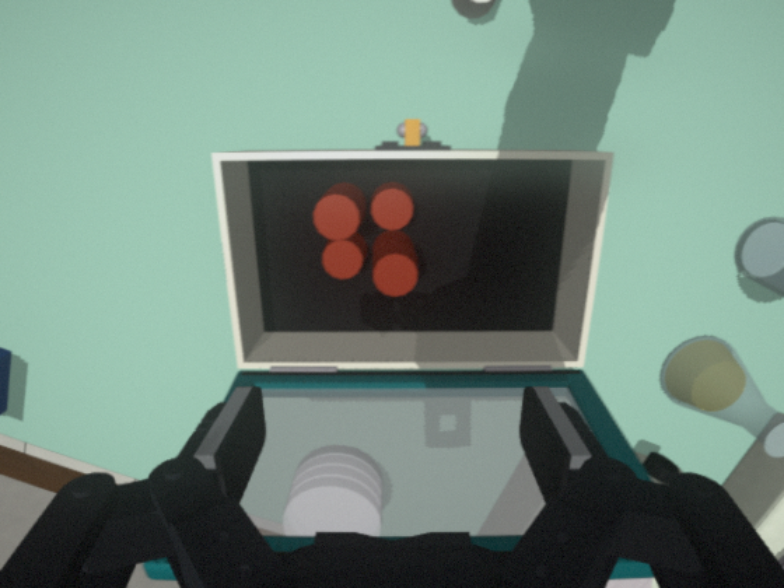

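The wrist view shows the two upper tops at (395,274) and (337,216), within 2 px of prediction. The lower two are at (343,258) and (392,208).

send_rows(series=[[[0,0,35],0,0],[[0,0,35],0,0],[[0,0,35],0,0],[[0,0,35],0,0],[[0,0,25],0,0],[[0,0,17],0,0],[[0,0,0],0,0.8],[[0,0,0],0,0.8],[[0,0,0],0,0.8],[[0,0,0],0,0.8],[[0,0,0],0,0.8],[[0,0,0],0,0.8]], grip_force=25)

```text
time_s: 3.75
position: [625.5, 106.3, 224.3]
orientation: [-0.181, 0.983, 0.0, 0.002]
contact_force: [-1.5, -0.4, 5.9]
opening: 0.371
finger_force: 25.3
```

Run:
```python
from h import *
import json
# case pose from the wrist view at tcp z 404 : recompute with the pose from saved offsets (pure vertical shift since)
W=cams.calibration("wrist");z=sensors.state()["position"]
R=np.array(W["R"]);C=-R.T@np.array(W["t"]).ravel()+np.array([625.65,104.6,404.1])-z
W["t"]=-R@C
q=[onz(W,u/1.4,v/1.4,70)[:2] for u,v in[(215,153),(612,155),(240,367),(586,367)]]
print(np.round(q,1),"c",np.mean(q,0))
ey=q[1]-q[0]+q[3]-q[2];ex=q[2]-q[0]+q[3]-q[1];print(np.linalg.norm(ey)/2,np.linalg.norm(ex)/2,np.arctan2(-ey[0],ey[1]),np.arctan2(ex[1],ex[0]))
```

```text
[[595.5 -29. ]
 [505.  210.1]
 [739.   25.5]
 [646.3 268.4]] c [621.452863   118.74026843]
257.8385554555886 153.2204257572671 0.3631847633841437 0.3768587426484831
```

send_rows(series=[[[0,0,-15],0,0.8],[[-6,18,0],0,0.8],[[-6,18,0],0,0.8],[[-6,18,0],0,0.8],[[-6,18,0],0,0.8],[[0,0,20],0,0.8],[[0,0,20],0,0.8],[[0,0,7],0,0.8],[[0,0,0],0,0.45],[[0,0,0],0,0.45],[[0,0,0],0,0.45],[[0,0,0],0,0.45]])

```text
time_s: 4.95
position: [622.0, 181.7, 191.3]
orientation: [-0.181, 0.983, 0.0, 0.0]
contact_force: [0.5, 0.4, -0.4]
opening: 0.545
finger_force: 0.0
```

send_rows(series=[[[0,0,-35],0,0.45],[[0,0,-35],0,0.2],[[16,-27,0],0,0],[[16,-28,0],0,0],[[16,-28,0],0,0],[[15,-27,0],0,0],[[0,0,0],0,0],[[0,0,20],0,0],[[0,0,18],0,0],[[0,0,0],0,0.8],[[0,0,0],0,0.8],[[0,0,0],0,0.8]])

```text
time_s: 6.15
position: [602.5, 57.1, 223.7]
orientation: [-0.181, 0.983, 0.0, 0.001]
contact_force: [-0.5, 0.1, -0.3]
opening: 0.517
finger_force: 0.0
```

send_rows(series=[[[0,0,0],0,0.8],[[0,0,0],0,0.8]])

```text
time_s: 6.35
position: [602.5, 57.0, 224.0]
orientation: [-0.181, 0.983, 0.0, 0.001]
contact_force: [-0.6, -0.2, 3.9]
opening: 0.369
finger_force: 25.0
```

send_rows(series=[[[0,0,-20],0,0.8],[[0,22,0],0,0.8],[[-2,22,0],0,0.8],[[-2,22,0],0,0.8],[[-2,22,0],0,0.8],[[-2,22,0],0,0.8],[[0,0,20],0,0.8],[[0,0,20],0,0.8],[[0,0,12],0,0.8],[[0,0,0],0,0.45],[[0,0,0],0,0.45],[[0,0,0],0,0.45]])

```text
time_s: 7.55
position: [570.7, 162.1, 191.4]
orientation: [-0.181, 0.984, 0.0, 0.001]
contact_force: [0.6, 0.3, -0.1]
opening: 0.549
finger_force: 0.0
```

send_rows(series=[[[0,0,-30],0,0.45],[[0,0,-40],0,0.5],[[0,0,-40],0,1],[[0,0,-40],0,1],[[10,0,-40],0,1],[[20,0,-30],0,1]])

```text
time_s: 8.15
position: [542.8, 151.8, 414.3]
orientation: [-0.181, 0.983, 0.0, 0.003]
contact_force: [0.3, 0.3, 1.0]
opening: -0.001
finger_force: 0.0
```

Run:
```python
from h import *
print(sensors.state()["position"])
im=snap("wrist","w2");s=snap("scene","s2")
im=cv2.resize(im,(533,400));s=cv2.resize(s[205:345,150:340],(543,400))
cv2.imwrite("pics/c2.png",cv2.resize(np.hstack([im,s]),(800,298))[:,:,::-1])
```

```text
[542.76552445 151.75802862 414.26737141]
```

View pics/c2.png

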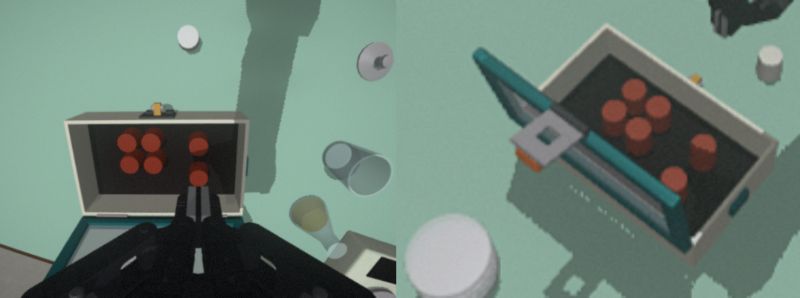

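All six stoppers stand on the floor in one layer: the cluster of four, plus the two placed ones to the right at (198,147) and (198,176) in the wrist half. Next I go over the lid to its back, at case y +75, clear of the hasp.

send_rows(series=[[[0,0,-16],0,1],[[0,0,-10],0,1],[[-25,3,0],0,1],[[-35,3,0],0,1],[[-35,3,0],0,1],[[-35,3,0],0,1],[[-35,3,0],0,1],[[-25,0,0],0,1],[[0,0,25],0,1],[[0,0,25],0,1],[[0,0,22],0,1],[[0,0,0],0,1]])

```text
time_s: 9.45
position: [713.7, 232.9, 359.3]
orientation: [-0.181, 0.983, -0.001, -0.005]
contact_force: [0.4, -0.5, -0.7]
opening: 0.002
finger_force: 0.0
```

send_rows(series=[[[13,0,-2],0,1],[[13,0,-2],0,1],[[12,0,-6],0,1],[[11,0,-5],0,1],[[13,0,2],0,1],[[13,0,2],0,1],[[12,0,5],0,1],[[12,0,5],0,1],[[11,0,7],0,1],[[11,0,7],0,1],[[0,0,0],0,1]])

```text
time_s: 10.55
position: [601.4, 190.1, 353.3]
orientation: [-0.181, 0.983, 0.0, 0.001]
contact_force: [-0.7, 0.1, -0.2]
opening: 0.0
finger_force: 0.0
```

Run:
```python
from h import *
s=snap("scene","s3");t=snap("top","t3")
cv2.imwrite("pics/c3.png",np.hstack([cv2.resize(t[100:240,150:310],(400,350)),cv2.resize(s[185:345,160:340],(394,350))])[:,:,::-1])
```

```text
(no output)
```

View pics/c3.png

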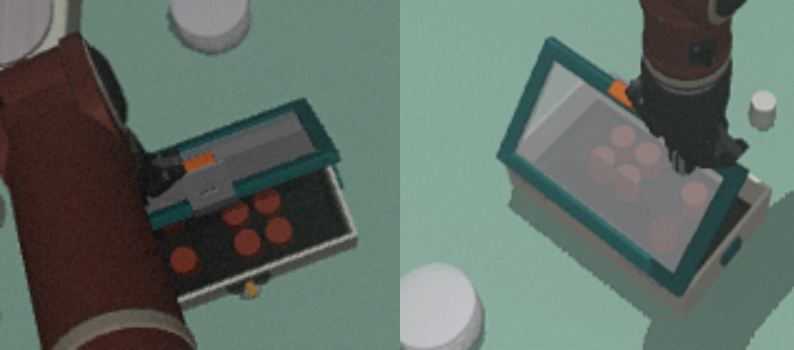

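The lid is about half shut and follows the finger; the hasp is still folded back, with its orange pad at crop (200,162), clear of the gripper.

send_rows(series=[[[10,0,12],0,1],[[10,0,12],0,1],[[8,0,11],0,1],[[7,0,11],0,1],[[5,0,12],0,1],[[5,0,12],0,1],[[3,0,10],0,1],[[2,0,8],0,1],[[0,0,4],0,1],[[0,0,0],0,1]])

```text
time_s: 11.65
position: [554.6, 172.4, 259.0]
orientation: [-0.181, 0.983, -0.0, -0.001]
contact_force: [0.1, -0.5, 0.4]
opening: -0.003
finger_force: 0.0
```

Almost down; I press in small steps until there is a force.

send_rows(series=[[[0,0,2],0,1],[[0,0,2],0,1],[[0,0,1],0,1],[[0,0,0],0,1],[[0,0,0],0,1]])

```text
time_s: 12.15
position: [554.4, 172.4, 257.9]
orientation: [-0.181, 0.983, -0.0, 0.0]
contact_force: [-5.4, -1.2, 18.7]
opening: 0.001
finger_force: 9.1
```

The lid is shut, at 19 N with the tips at z≈85. Next I lift, move behind the pad at y=0 and push the hasp forward.

send_rows(series=[[[0,0,-15],0,1],[[0,0,-14],0,1],[[0,-25,0],0,1],[[0,-25,0],0,1],[[0,-25,0],0,1],[[10,0,0],0,1],[[11,0,-3],0,1],[[11,0,-3],0,1],[[10,0,0],0,1],[[9,0,0],0,1],[[8,0,5],0,1],[[8,0,5],0,1]])

```text
time_s: 13.35
position: [518.1, 78.7, 279.7]
orientation: [-0.182, 0.983, 0.0, 0.0]
contact_force: [1.3, 1.8, 1.0]
opening: 0.0
finger_force: 0.5
```

Run:
```python
from h import *
p=sensors.state()["position"];d=p-[620,117,173];c,s=np.cos(.364),np.sin(.364);print(p,c*d[0]+s*d[1],-s*d[0]+c*d[1],d[2])
im=snap("scene","s4");t=snap("top","t4")
cv2.imwrite("pics/c4.png",np.hstack([cv2.resize(t[120:260,150:310],(400,350)),cv2.resize(im[185:345,180:360],(394,350))])[:,:,::-1])
```

```text
[518.07745976  78.67256229 279.6528202 ] -108.88974265184582 0.4697190726108289 106.65282019788282
```

View pics/c4.png

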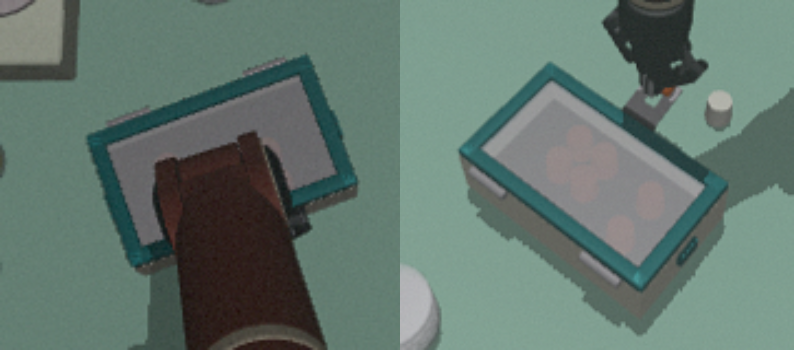

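The lid is flat and shut; the hasp now sticks out forward under the fingers at crop (655,105). I continue down.

send_rows(series=[[[5,0,6],0,1],[[4,0,6],0,1],[[3,0,8],0,1],[[1,0,8],0,1],[[0,0,8],0,1],[[0,0,8],0,1],[[0,0,0],0,1]])

```text
time_s: 14.15
position: [506.3, 73.8, 234.4]
orientation: [-0.181, 0.983, -0.0, -0.001]
contact_force: [0.1, -0.4, 0.2]
opening: -0.001
finger_force: 0.0
```

send_rows(series=[[[0,0,-8],0,1],[[15,0,0],0,1],[[15,0,0],0,1],[[14,0,0],0,1],[[0,0,22],0,1],[[0,0,22],0,1],[[0,0,0],0,1],[[-10,0,0],0,1],[[-10,0,0],0,1],[[-8,0,0],0,1],[[0,0,0],0,1]])

```text
time_s: 15.25
position: [488.5, 66.7, 198.5]
orientation: [-0.181, 0.984, -0.001, -0.007]
contact_force: [-7.2, -2.9, -5.7]
opening: 0.002
finger_force: 3.7
```

send_rows(series=[[[-4,0,0],0,1],[[-4,0,0],0,1],[[-4,0,0],0,1],[[-4,0,0],0,1],[[0,0,0],0,1]])

```text
time_s: 15.75
position: [500.0, 71.0, 197.9]
orientation: [-0.18, 0.984, -0.002, -0.013]
contact_force: [-13.1, -4.8, -0.7]
opening: -0.002
finger_force: 7.1
```

send_rows(series=[[[-4,0,0],0,1],[[-3,0,0],0,1],[[-3,0,0],0,1],[[0,0,0],0,1]])

```text
time_s: 16.15
position: [503.7, 72.4, 197.2]
orientation: [-0.18, 0.983, -0.004, -0.023]
contact_force: [-25.1, -9.4, 9.7]
opening: 0.0
finger_force: 13.3
```

Run:
```python
from h import *
im=snap("scene","s5");t=snap("top","t5")
cv2.imwrite("pics/c5.png",np.hstack([cv2.resize(t[140:260,190:310],(400,400),interpolation=2),cv2.resize(im[195:315,240:360],(400,400),interpolation=2)])[:,:,::-1])
```

```text
(no output)
```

View pics/c5.png

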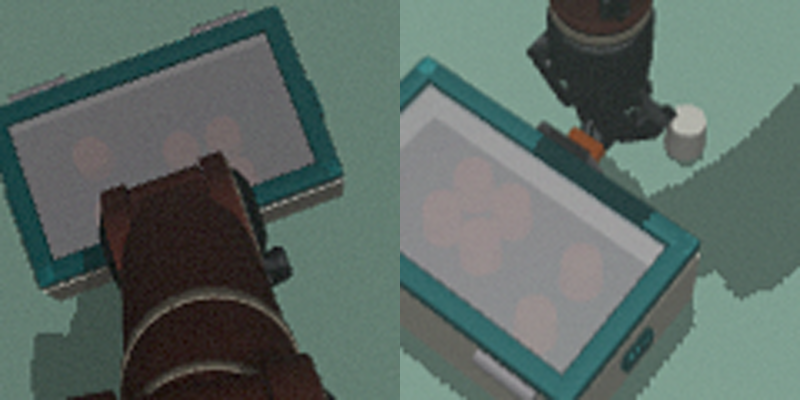

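The pad (orange, crop (587,143)) is nearly down but stops at about 0.33 rad with 27 N. That suggests the lid is not quite flat, so the slot edge is meeting the catch. I'll back off, press the lid's front frame down and then push again.

send_rows(series=[[[14,0,0],0,1],[[14,0,0],0,1],[[0,0,-28],0,1],[[0,0,-28],0,1],[[0,0,-28],0,1],[[-20,10,0],0,1],[[-25,15,0],0,1],[[-25,20,0],0,1],[[0,0,10],0,1],[[0,0,5],0,1],[[0,0,0],0,1]])

```text
time_s: 17.35
position: [538.8, 133.4, 268.2]
orientation: [-0.181, 0.984, -0.001, -0.001]
contact_force: [-0.5, -0.8, -1.4]
opening: 0.003
finger_force: 0.0
```

send_rows(series=[[[0,0,6],0,1],[[0,0,3],0,1],[[0,0,2],0,1],[[0,0,0],0,1]])

```text
time_s: 17.75
position: [539.1, 133.4, 258.0]
orientation: [-0.181, 0.984, -0.001, -0.001]
contact_force: [-1.2, -2.4, 4.0]
opening: 0.0
finger_force: 2.1
```

send_rows(series=[[[0,0,2],0,1],[[0,0,2],0,1],[[0,0,1],0,1],[[0,0,0],0,1]])

```text
time_s: 18.15
position: [538.8, 133.5, 257.7]
orientation: [-0.181, 0.984, -0.001, 0.0]
contact_force: [-9.9, -3.5, 34.2]
opening: 0.002
finger_force: 16.7
```

The lid was already flat: contact is at the same height and stiff at 34 N. So I lift clear and measure the hasp angle with the wrist camera.

send_rows(series=[[[0,0,-35],0,1],[[0,0,-35],0,1],[[0,-14,-35],0,1],[[0,-15,-30],0,1],[[0,-15,0],0,1],[[0,0,0],0,1]])

```text
time_s: 18.75
position: [555.6, 90.4, 387.9]
orientation: [-0.179, 0.984, -0.001, 0.001]
contact_force: [0.2, -1.0, -0.7]
opening: 0.002
finger_force: 0.0
```

Run:
```python
from h import *
print(sensors.state()["position"])
W=cams.calibration("wrist");im=snap("wrist","w6")
hsv=cv2.cvtColor(im,cv2.COLOR_RGB2HSV);m=cv2.inRange(hsv,(4,130,80),(22,255,255))
n,l,st,ce=cv2.connectedComponentsWithStats(m)
for i in range(1,n):
    if st[i,4]>15:print(st[i],ce[i])
c,s=np.cos(.364),np.sin(.364)
w=lambda x,y,z:(620+c*x-s*y,117+s*x+c*y,z)
for f in(0,.1,.2,.3,.4,.6,.8):
    H=np.array([-83.5,76.5]);d=np.array([-np.sin(f),-np.cos(f)]);n=np.array([-np.cos(f),np.sin(f)])
    o=[]
    for S in(38,56):
        for y in(-15,15):
            P=H+S*d+20*n;o+=list(proj(W,w(P[0],y,P[1])).round(0))
    P=H+38*d+4*n;o+=["top back",proj(W,w(P[0],0,P[1])).round(0)];print(f,*o)
print("lid front edge",proj(W,w(-77.5,-60,84.5)),proj(W,w(-77.5,60,84.5)))
u,v=proj(W,w(-100,0,50)).astype(int);print(u,v)
g=im[max(v-60,0):v+60,max(u-80,0):u+80];cv2.imwrite("pics/c6.png",cv2.resize(g,None,fx=4,fy=4,interpolation=2)[:,:,::-1])
```

```text
[555.58144171  90.39816472 387.92830353]
[268 136  31  20 594] [282.95454545 145.54040404]
[279 162   9   5  39] [283.1025641  163.69230769]
0 267.0 154.0 298.0 153.0 268.0 151.0 297.0 151.0 top back [283. 170.]
0.1 267.0 150.0 298.0 150.0 268.0 146.0 298.0 146.0 top back [283. 166.]
0.2 267.0 147.0 299.0 147.0 268.0 141.0 298.0 141.0 top back [283. 163.]
0.3 267.0 144.0 299.0 144.0 268.0 136.0 298.0 136.0 top back [283. 159.]
0.4 267.0 141.0 299.0 141.0 267.0 132.0 298.0 132.0 top back [283. 156.]
0.6 266.0 137.0 299.0 137.0 267.0 124.0 299.0 124.0 top back [283. 150.]
0.8 266.0 134.0 300.0 134.0 266.0 118.0 299.0 118.0 top back [283. 145.]
lid front edge [214.16330556 192.13664965] [352.27322866 191.72210095]
282 159
```

View pics/c6.png

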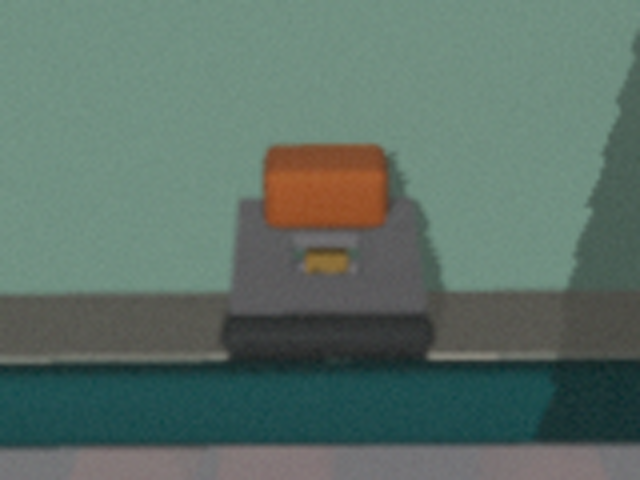

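The view shows the pad (crop (325,185)) at about 0.3 rad, with the catch (327,260) entering the slot. The vertical finger face probably dragged the pad upwards by friction. I'll push again with the tip on the pad's face, moving forward and down along its arc.

send_rows(series=[[[27,1,0],0,1],[[27,1,0],0,1],[[26,0,0],0,1],[[0,0,35],0,1],[[0,0,35],0,1],[[0,0,35],0,1],[[0,0,35],0,1],[[0,0,34],0,1],[[-8,0,0],0,1],[[-8,0,0],0,1],[[-6,0,0],0,1],[[0,0,0],0,1]])

```text
time_s: 20.0
position: [499.5, 74.7, 214.4]
orientation: [-0.181, 0.983, 0.0, -0.001]
contact_force: [-3.0, 0.0, -1.1]
opening: 0.001
finger_force: 1.4
```

send_rows(series=[[[-3,-1,2],0,1],[[-3,-1,2],0,1],[[-3,-1,2],0,1],[[-3,0,2],0,1],[[0,0,0],0,1]])

```text
time_s: 20.5
position: [512.3, 76.0, 206.3]
orientation: [-0.181, 0.983, 0.0, 0.0]
contact_force: [-3.9, 0.4, 2.6]
opening: -0.0
finger_force: 1.7
```

send_rows(series=[[[-3,0,1],0,1],[[-3,0,1],0,1],[[-2,0,0],0,1],[[0,0,0],0,1],[[0,0,0],0,1]])

```text
time_s: 21.0
position: [515.3, 76.6, 203.4]
orientation: [-0.18, 0.984, -0.002, -0.008]
contact_force: [-13.4, -3.2, 9.0]
opening: -0.003
finger_force: 6.7
```

send_rows(series=[[[-3,0,0],0,1],[[-3,0,0],0,1],[[-2,0,0],0,1],[[0,0,0],0,1],[[0,0,0],0,1]])

```text
time_s: 21.5
position: [518.1, 77.6, 202.8]
orientation: [-0.18, 0.984, -0.003, -0.016]
contact_force: [-22.1, -7.4, 18.6]
opening: 0.002
finger_force: 12.0
```

send_rows(series=[[[10,0,0],0,1],[[20,0,0],0,1],[[20,0,0],0,1],[[0,0,-35],0,1],[[0,0,-35],0,1],[[0,0,-35],0,1],[[0,0,-35],0,1],[[-25,0,-30],0,1],[[-25,0,0],0,1],[[-25,0,0],0,1],[[0,0,0],0,1]])

```text
time_s: 22.6
position: [554.1, 91.8, 375.3]
orientation: [-0.181, 0.983, 0.001, 0.005]
contact_force: [-1.2, 0.2, -0.4]
opening: -0.0
finger_force: 0.0
```

Run:
```python
from h import *
print(sensors.state()["position"])
W=cams.calibration("wrist");im=snap("wrist","w7")
hsv=cv2.cvtColor(im,cv2.COLOR_RGB2HSV);m=cv2.inRange(hsv,(4,130,80),(22,255,255))
n,l,st,ce=cv2.connectedComponentsWithStats(m)
for i in range(1,n):
    if st[i,4]>15:print(st[i],ce[i])
c,s=np.cos(.364),np.sin(.364)
w=lambda x,y,z:(620+c*x-s*y,117+s*x+c*y,z)
for f in(0,.1,.2,.3):
    H=np.array([-83.5,76.5]);d=np.array([-np.sin(f),-np.cos(f)]);n=np.array([-np.cos(f),np.sin(f)])
    print(f,*[proj(W,w(P[0],0,P[1])).round(1) for P in(H+38*d+20*n,H+56*d+20*n,H+38*d+4*n)])
u,v=proj(W,w(-100,0,50)).astype(int)
g=im[max(v-60,0):v+60,max(u-80,0):u+80];cv2.imwrite("pics/c7.png",cv2.resize(g,None,fx=4,fy=4,interpolation=2)[:,:,::-1])
```

```text
[554.08801585  91.83912434 375.34976255]
[266 152  31  22 492] [280.96544715 160.23577236]
0 [280.6 153.3] [280.6 150.3] [280.6 170.1]
0.1 [280.6 149.7] [280.6 145. ] [280.6 166.3]
0.2 [280.7 146.3] [280.7 140. ] [280.6 162.6]
0.3 [280.7 143.2] [280.7 135.1] [280.6 159.1]
```

View pics/c7.png

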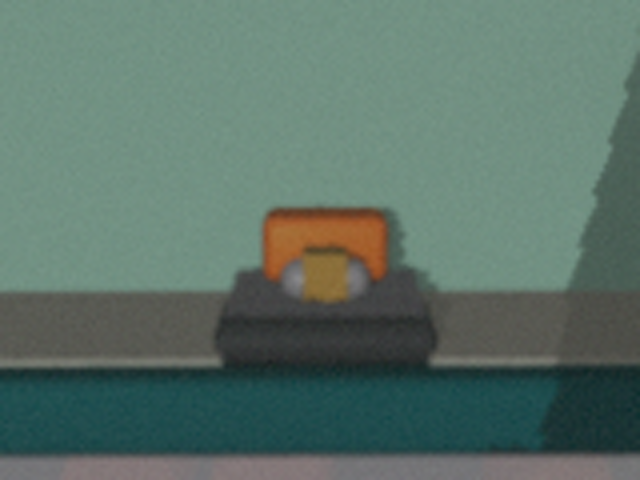

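The pad's front edge sits at row 152, where 0 rad predicts 150–153. The catch and both balls now stand out in front of the plate (crop (327,275)), so the hasp is home. The robot is clear of everything.

```bash
python3 -c "
from cell import job
print(job.job_done())"
```

```text
the job is handed in; nothing more can be done
None
```

I handed the job in at about 22.7 s: all six stoppers stand in one layer on the case floor, the lid is shut, the hasp is home over the catch (checked by wrist camera), and the arm kept clear of the glassware and steel pieces; the hand-in returned no verdict.

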